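Zero the coffee grinder's burrs and set its fine dial

ROBOT

A 6-joint arm with a two-finger parallel gripper is mounted at the origin on a cart in front of the work surface, level with it; the furniture and walls round the work are solid. World frame = base frame: x ahead of the robot, y to its left, z up, the work surface at z = 0. Lengths are in m, angles in rad, forces in N, time in s.
With the tool pointing down it reaches from about 0.3 to 0.775 m from the base axis. Payload 14.6 kg.
Tool frame: the origin (TCP) lies midway between the tips of the shut fingers; the grasp point (between the pads) lies 19 mm behind it; z points along the fingers, y is the line along which they close (so a half turn about z gives the same grasp; the last joint's range is limited). The gripper opens to 94 mm and grips with 3 to 60 N. Pads are 16 mm wide; open, the fingers measure 119 mm over their backs; the gripper's body (75 mm by 177 mm) begins 78 mm behind the grasp point.
Start: joints at [1.073, 0.3, 1.521, -0, 1.321, -0.067], TCP at [0.23, 0.5, 0.205] pointing down, gripper open.
Joint ranges: [-3.03, 3.03], [-0.79, 2.21], [0.23, 2.52], [-1.04, 4.18], [0, 3.07], [-2.55, 2.55]. Speed limits (rad/s): [2.22, 2.22, 2.57, 3.14, 3.14, 3.14].

INTERFACE

Orientations are given as [roll, pitch, yaw] about the fixed x, y, z axes, in that order (R = Rz(yaw) Ry(pitch) Rx(roll)).
In Python, from station import telemetry, optics, ctrl gives the robot as it stands.
- The arm moves only by the tool carry_out, never from a script. Its argument "plan" is a list that holds one entry, the list of rows, each a list of 7 numbers: the shift along the tool's x, y, z in mm, then the turn, a rotation vector about the tool's x, y, z in rad, then the finger opening in mm, from 0 to 94. A call has 1 to 20 rows; each row shifts and turns the commanded pose from where the row before left it, along the tool's axes as they then stand; what a row does not reach is not made up. A row lasts 1/12 s, in which the tool goes at most 41.7 mm and 7.16 degrees, less where a joint would pass 70% of its speed; a pose out of reach is approached as far as the arm can. A call with a gripper value outside its range is refused whole. The fingers move at their own pace and stop on an object; "squeeze" is the grip in N (left out, the last holds). Time passes only in rows, so rows that do not move let the fingers close. It gives the time, the measured TCP pose, the force, the opening and the grip force at its end, in the units of the state.
- telemetry.get_obs(): the state, without advancing time (a new reading comes with each control period).
- optics.camera(name): name is "scene" or "side" or "wrist"; returns a dict with "pixels" (420x560x3 uint8, red, green, blue), "intrinsics" (3x3 intrinsics, pixels), "dist_coeffs" ([k1, k2, p1, p2, k3] as OpenCV has them; the pictures are not rectified), "origin" and "rotation" of the camera in the world. Camera axes: x right, y down, z forward; pixel columns grow to the right and rows downward; lengths in m; the calibration is good to about 2 mm. A picture is of the moment at which its call begins. There is no depth.
- ctrl.hand_in(): hands the job in; it is judged then, once.
The state is a dict: "time_s": time; "qpos": joint angles; "joint_vel": joint speeds; "tau": joint torques, N m; "ee_pos": TCP position; "eef_rot": TCP orientation; "force": force on the tool from outside, world axes, zero at the start; "moment": the same for the moment, N m; "grip_width": finger opening in m; "grip_force": force on a finger pad.
Only numpy, scipy, OpenCV 4.12 (cv2) and the standard library are available. Lean on these libraries where they do the work, as an engineer would, in place of code of your own. Each camera call takes 0.05 s, during which the arm holds its last target. There are 200 camera calls.

TASK

The burrs of the white coffee grinder have just been refitted after cleaning, so its scale must be zeroed. Turn the wide outer collar on its top clockwise until you feel the burrs just touch (without forcing them together) and leave the collar there; then turn the small inner knob counterclockwise until its pointer stands at the red mark, without dragging the collar along. Let go, and leave the cup under the spout and the mugs and tins where they are.

Things in the scene. Friction and masses are not known exactly. Their poses are not given: they have to be found in the camera images.
- grinder: White single-dose coffee grinder, fixed, 205 x 128 mm foot, 200 mm high, bean cup on its column 44 mm higher. Origin: on the vertical axis of collar and knob, at table height. Its x axis points from that axis to the column at the back (bean cup centre at x = 104 mm, radius 32 mm). Round head of 60 mm radius about the axis, flat steel top at z = 200 mm.
- collar (a joint): Angle in rad of the outer coarse collar: dark, knurled, round, 62 mm across, from 1 to 25 mm above the head's top. Grows clockwise from above, 0 to 4.5, closing the burrs 10 mm per rad. Starts at 0.3 to 0.9; the burrs touch somewhere from 1.6 to 2.4, different each time and hidden in the head. Even drag of 0.2 Nm; stays where left; carries the fine knob round with it.
- collar_grip (a point): Point on the axis at the height to grip the collar, 21 mm above its underside, 3 mm below its top face. Once the burrs touch, the moment needed to turn the collar rises by about 3.4 Nm per rad of turn (0.1 Nm for every 10 N between the burrs) on top of the drag; at rest the hand may feel up to 0.2 Nm of drag either way, so look for the rise. Over 60 N is forcing them.
- fine_knob (a joint): Angle in rad of the inner knob against the collar: 0 is its closed stop, pointer at the long white zero mark; grows counterclockwise from above to 4.8, opening the burrs 1.5 mm per rad. White marks every 15 degrees (0.262 rad) on the collar's top face; the thick red mark is the fifth, at 1.309. It starts at 0. Drag 0.1 Nm, half that of the collar.
- fine_grip (a point): Point on the axis at the height to grip the inner knob: bright aluminium, fluted, round, 26 mm across, standing 28 mm above the collar's top face, with a thin black pointer on its foot. The point is 24 mm above the collar's top face, 4 mm below the knob's top.
- dosing_cup: Steel dosing cup, 54 mm across, 50 mm high, loose on the grinder's foot under the spout. Origin: centre of its underside.
- mug_a: White mug, 82 mm across with a handle, 94 mm high, loose on the table. Origin: centre of its underside.
- mug_b: Cream mug with small leaves, 92 mm across with a handle, 95 mm high, loose on the table. Origin: centre of its underside.
- sugar_tin: Cream canister with a wooden lid, 87 mm across, 120 mm high, loose on the table. Origin: centre of its underside.
- coffee_tin: Brown tin, 57 mm across, 72 mm high, loose on the table. Origin: centre of its underside.

How it is judged:
By the outcome, as a careful person would: the job done as asked, in the order asked, and still so for the second after the job is handed in, with the robot touching nothing.
It also fails if it takes over 72 s, if anything falls off the work surface, if the arm or the gripper's body presses on something with over 40 N, if the wrist force passes 120 N, or if a joint passes its speed limit or range.

## Working session

There is one attempt and no reset: what is moved stays moved. The work goes in short steps, Python scripts to look and compute and a tool call to move; the robot and the scene stay as the last step left them, time stands still between calls to the robot, and variables do not carry over. Pictures are saved under pics/ and viewed, at most 10 in all, crops included, and the job is handed in when it is done.

Besides the shell and the picture viewer there is one more tool, called after "Request:" as name(argument=value, ...), one argument or row to a line, values as JSON. carry_out: Moves the arm, as the interface text tells. Its arguments: {"type":"object","properties":{"plan":{"type":"array","items":{"type":"array","items":{"type":"array","items":{"type":"number"}}}},"squeeze":{"type":"number"}},"required":["plan"]}

```bash
mkdir -p pics; cat > h.py <<'E'
import numpy as np, cv2
from station import telemetry, optics, ctrl
def snap(cam,name,crop=None,scale=1):
    c=optics.camera(cam); im=c["pixels"]
    np.savez('pics/'+name+'.npz',**{k:np.array(v) for k,v in c.items()})
    if crop: x0,y0,x1,y1=crop; im=im[y0:y1,x0:x1]
    if scale!=1: im=cv2.resize(im,None,fx=scale,fy=scale,interpolation=cv2.INTER_CUBIC)
    cv2.imwrite('pics/'+name+'.png',im[:,:,::-1]); return c
def load(name): return dict(np.load('pics/'+name+'.npz'))
def ray(c,u,v):
    p=cv2.undistortPoints(np.array([[[u,v]]],float),c['intrinsics'],c['dist_coeffs'])[0,0]
    return c['origin'],c['rotation']@np.array([p[0],p[1],1])
def onz(c,u,v,z):
    o,d=ray(c,u,v); return o+d*(z-o[2])/d[2]
def proj(c,P):
    R=c['rotation'].T; return cv2.projectPoints(np.atleast_2d(P).astype(float),cv2.Rodrigues(R)[0],-R@c['origin'],c['intrinsics'],c['dist_coeffs'])[0][:,0]
E
python3 - <<'E'
from h import *
a=snap('scene','s0');b=snap('side','d0')
cv2.imwrite('pics/both.png',np.vstack([cv2.resize(x['pixels'][:,:,::-1],(400,300)) for x in(a,b)]))
for c in(a,b): print(c['origin'],c['rotation'][:,2])
print(telemetry.get_obs())
E
```

```text
Traceback (most recent call last):
IndexError: too many indices for array: array is 1-dimensional, but 2 were indexed
```

View pics/s0.png

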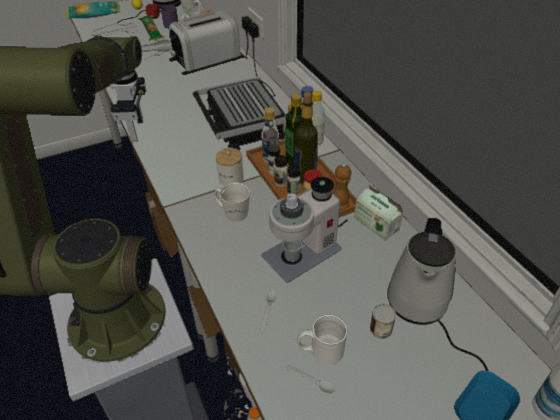

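View pics/d0.png

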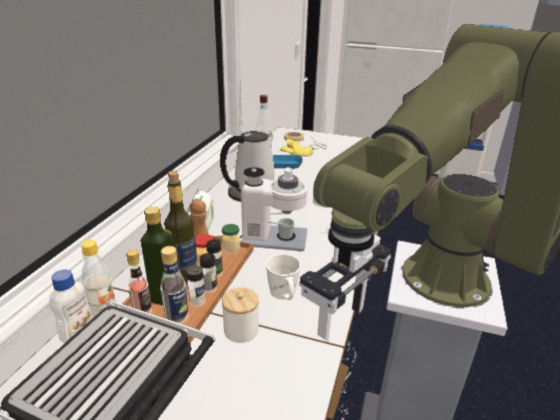

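The scene view shows the grinder head near (291,208), with the bean cup at (321,187). In the side view the head is near (289,188) and the bean cup near (255,175). Next I'll sort out the rotation format and enlarge.

```bash
python3 - <<'E'
from h import *
a,b=load('s0'),load('d0')
for c in(a,b): print({k:c[k] for k in c if k!='pixels'})
f=lambda c,x,y:cv2.resize(c['pixels'][y:y+70,x:x+100,::-1],None,fx=8,fy=8,interpolation=cv2.INTER_CUBIC)[:300*2]
x=np.vstack([cv2.resize(f(a,255,170),(400*2,280)) if 0 else cv2.resize(a['pixels'][170:245,240:350,::-1],(440,300),interpolation=cv2.INTER_CUBIC),cv2.resize(b['pixels'][155:230,230:340,::-1],(440,300),interpolation=cv2.INTER_CUBIC)])
cv2.imwrite('pics/z0.png',x)
print(telemetry.get_obs())
E
```

```text
{'intrinsics': array([[515.63265842,   0.        , 281.28275198],
       [  0.        , 515.63265842, 205.21066666],
       [  0.        ,   0.        ,   1.        ]]), 'dist_coeffs': array([0.04416844, 0.        , 0.        , 0.        , 0.        ]), 'origin': array([ 0.04966349, -0.89749821,  1.15296626]), 'rotation': array([-2.33238069,  0.0116396 , -0.46221576])}
{'intrinsics': array([[431.143876  ,   0.        , 282.23036627],
       [  0.        , 431.143876  , 206.15101585],
       [  0.        ,   0.        ,   1.        ]]), 'dist_coeffs': array([-0.01813976,  0.        ,  0.        ,  0.        ,  0.        ]), 'origin': array([0.16290553, 1.10012588, 0.77694508]), 'rotation': array([-2.07544215, -0.02364466, -2.82798701])}
{'time_s': 0.1, 'qpos': array([ 1.07337721e+00,  3.00426579e-01,  1.52152074e+00,  2.58175633e-05,
        1.32067966e+00, -6.66185089e-02]), 'joint_vel': array([ 0.00105041, -0.00046837, -0.00100836,  0.00219768, -0.0002897 ,
        0.00217403]), 'tau': array([-1.08309981e-03, -5.32653451e+01, -3.53278756e+01,  7.08542042e-02,
        2.35173589e-02, -2.73490951e-05]), 'ee_pos': array([0.22957434, 0.49954122, 0.20493627]), 'eef_rot': array([-3.14056228e+00, -9.38066527e-05,  2.71078559e+00]), 'force': array([ 0.79882267, -0.6612651 , -0.13063   ]), 'moment': array([ 0.08305134, -0.07335951, -0.02862323]), 'grip_force': 0.0, 'grip_width': 0.0938193966713747}
```

View pics/z0.png

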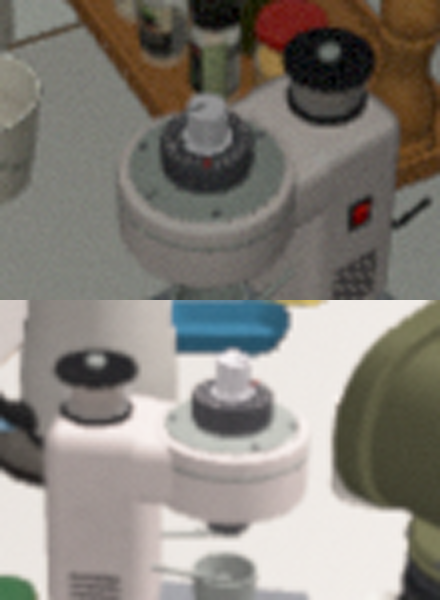

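```bash
sed -i "s/^def onz/from scipy.spatial.transform import Rotation as Ro\ndef _f(c):\n    c=dict(c); c['rotation']=Ro.from_euler('xyz',c['rotation']).as_matrix(); return c\n_l=load\nload=lambda n:_f(_l(n))\ndef onz/" h.py
python3 - <<'E'
from h import *
a,b=load('s0'),load('d0')
print(a['rotation'][:,2],b['rotation'][:,2])
for n,p,q,z in(('knob',(292,195.7),(288.8,168.8),.253),('bean',(322.5,184),(254.2,171),.244)):
    print(n,onz(a,*p,z),onz(b,*q,z))
    (o1,d1),(o2,d2)=ray(a,*p),ray(b,*q)
    s=np.linalg.lstsq(np.c_[d1,-d2],o2-o1,rcond=None)[0]; print(o1+s[0]*d1,o2+s[1]*d2)
E
```

```text
[ 0.31555163  0.65138044 -0.69002224] [ 0.25916224 -0.8361793  -0.4833623 ]
knob [ 0.50165414 -0.02874971  0.253     ] [ 0.49656288 -0.03245528  0.253     ]
[ 0.50032297 -0.0313083   0.25565053] [ 0.49627629 -0.03148247  0.25345003]
bean [ 0.59960239 -0.01630132  0.244     ] [0.59433575 0.00068905 0.244     ]
[ 0.60224837 -0.01206152  0.23962659] [ 0.59941421 -0.01225266  0.23772659]
```

Request:
carry_out(
  plan=[
    [[0,0,-40,0,0,0,94],[0,0,-40,0,0,0,94],[0,0,-40,0,0,0,94],[-31.1,-24.5,0,0,0,0,94],[-31.1,-24.5,0,0,0,0,94],[-31.1,-24.5,0,0,0,0,94],[-31.1,-24.5,0,0,0,0,94],[-31.1,-24.5,0,0,0,0,94],[-31.1,-24.5,0,0,0,0,94],[-31.1,-24.5,0,0,0,0,94],[-31.1,-24.5,0,0,0,0,94],[-31.1,-24.5,0,0,0,0,94],[-31.1,-24.5,0,0,0,0,94],[-31.1,-24.5,0,0,0,0,94],[-31.1,-24.5,0,0,0,0,94],[-31.1,-24.5,0,0,0,0,94],[-31.1,-24.5,0,0,0,0,94],[-31.1,-24.5,0,0,0,0,94],[0,0,0,0,0,0,94],[0,0,0,0,0,0,94]],
  ],
)

```text
time_s: 1.77
ee_pos: [0.5003, -0.0304, 0.3246]
eef_rot: [-3.141, -0.002, 2.708]
force: [-0.1, 0.7, 0.2]
grip_width: 0.0942
grip_force: 0.0
```

```bash
python3 - <<'E'
from h import *
snap('wrist','w1')
o=telemetry.get_obs();print(o['qpos'],o['ee_pos'],o['eef_rot'],o['moment'],o['force'])
c=load('w1');print(c['origin'],c['rotation'],proj(c,[[.499,-.031,.253],[.499,-.031,.225]]))
E
```

```text
[-1.31622731e-01  1.24905351e-01  1.45851894e+00  1.77655275e-04
  1.55938716e+00 -1.27033558e+00] [ 0.49995473 -0.02922024  0.32491286] [-3.14140162e+00 -1.21677066e-03  2.70950692e+00] [-0.03540617 -0.02104512  0.03996083] [-0.36058377  0.47716952  0.14057119]
[0.42931499 0.00364695 0.50381302] [[ 0.41957766  0.87424298  0.24424127]
 [ 0.90771847 -0.40370859 -0.11430906]
 [-0.0013316   0.26966384 -0.9629536 ]] [[279.86325096 220.7321895 ]
 [280.15352521 210.26126322]]
```

View pics/w1.png

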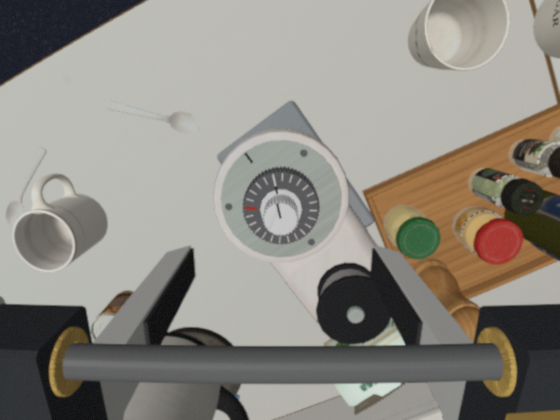

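The wrist view shows the collar's face centred near (281,208), the knob's top near (281,218), the red mark at (250,208) and the bean cup at (355,302). I'll enlarge it for the exact axis.

```bash
python3 - <<'E'
from h import *
c=load('w1');im=c['pixels']
x=im[160:260,220:340];x=cv2.resize(x,None,fx=6,fy=6,interpolation=cv2.INTER_CUBIC)
cv2.imwrite('pics/w1z.png',x[:,:,::-1])
g=cv2.cvtColor(im,cv2.COLOR_RGB2GRAY)
# dark collar blob -> ellipse
m=np.zeros_like(g);cv2.circle(m,(281,208),52,255,-1)
d=((g<95)&(m>0)).astype(np.uint8)
d=cv2.morphologyEx(d,cv2.MORPH_CLOSE,np.ones((9,9)))
cs,_=cv2.findContours(d,cv2.RETR_EXTERNAL,cv2.CHAIN_APPROX_NONE);k=max(cs,key=cv2.contourArea)
e=cv2.fitEllipse(k);print('collar',e,onz(c,*e[0],.222))
# circle model projections for check
for P in([.499,-.031],[.5,-.03]):
  for r,z in((.031,.225),(.06,.2),(.013,.253)):
    t=np.arange(0,6.28,.1);q=proj(c,np.c_[P[0]+r*np.cos(t),P[1]+r*np.sin(t),0*t+z]);print(P,r,cv2.fitEllipse(q.astype(np.float32)))
E
```

```text
collar ((281.0274963378906, 204.85186767578125), (73.29780578613281, 75.23133087158203), 144.73362731933594) [ 0.4959791  -0.02885343  0.222     ]
[0.499, -0.031] 0.031 ((280.16217041015625, 209.1751708984375), (75.37139129638672, 78.21685791015625), 91.60287475585938)
[0.499, -0.031] 0.06 ((280.39752197265625, 199.00955200195312), (135.4958038330078, 139.6508331298828), 91.7332534790039)
[0.499, -0.031] 0.013 ((279.86517333984375, 220.4969482421875), (34.56560516357422, 36.17755889892578), 91.50300598144531)
[0.5, -0.03] 0.031 ((281.8350830078125, 209.76905822753906), (75.30555725097656, 78.18094635009766), 90.64607238769531)
[0.5, -0.03] 0.06 ((281.9369201660156, 199.5612335205078), (135.3890838623047, 139.59226989746094), 90.68153381347656)
[0.5, -0.03] 0.013 ((281.71197509765625, 221.14639282226562), (34.53153991699219, 36.15903854370117), 90.61881256103516)
```

View pics/w1z.png

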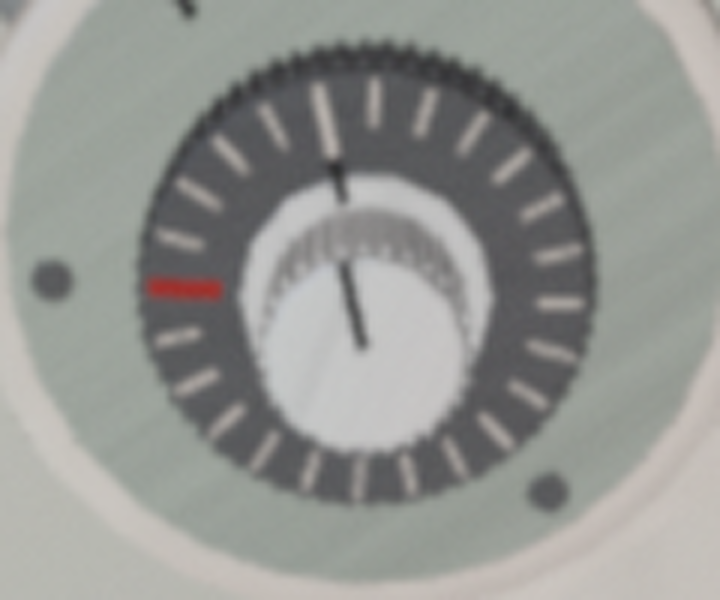

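The pointer is on the zero mark at (318,110) in the crop and the red mark is at (185,289). The collar face centres on (281,208.6) and the knob top on (281,219.3) in the full image.

```bash
python3 - <<'E'
from h import *
c=load('w1')
print(onz(c,281,208.6,.225),onz(c,281,219.3,.253))
o=telemetry.get_obs();print(o['ee_pos'],o['eef_rot'],o['moment'])
R=Ro.from_euler('xyz',o['eef_rot']).as_matrix();print(R.T@(np.array([.4985,-.0303,.203])-o['ee_pos']))
E
```

```text
[ 0.49804285 -0.02981698  0.225     ] [ 0.49836617 -0.02980575  0.253     ]
[ 0.49995473 -0.02922024  0.32491286] [-3.14140162e+00 -1.21677066e-03  2.70950692e+00] [-0.03540617 -0.02104512  0.03996083]
[ 0.00072052 -0.00156643  0.12191413]
```

Request:
carry_out(
  plan=[
    [[1.3,-1.2,30,0,0,0,94],[0,0,30,0,0,0,94],[0,0,30,0,0,0,94],[0,0,20,0,0,0,94],[0,0,11,0,0,0,94],[0,0,0,0,0,0,94],[0,0,0,0,0,0,60],[0,0,0,0,0,0,56],[0,0,0,0,0,0,56],[0,0,0,0,0,0,56],[0,0,0,0,0,0,56],[0,0,0,0,0,0,56],[0,0,0,0,0,0,56],[0,0,0,0,0,0,56]],
  ],
  squeeze=35,
)

```text
time_s: 2.98
ee_pos: [0.498, -0.0309, 0.205]
eef_rot: [-3.139, 0.001, 2.71]
force: [-6.1, -9.8, 4.7]
grip_width: 0.0611
grip_force: 35.0
```

```bash
cat > st.py <<'E'
from h import *
o=telemetry.get_obs()
for k in('time_s','ee_pos','eef_rot','force','moment','grip_width','grip_force'): print(k,np.round(o[k],4))
print(o['qpos'][5],o['tau'][5])
E
python3 st.py
```

```text
time_s 2.9833
ee_pos [ 0.498  -0.0309  0.205 ]
eef_rot [-3.1389e+00  5.0000e-04  2.7102e+00]
force [-6.0778 -9.8017  4.6677]
moment [-1.9519  1.1168 -0.0075]
grip_width 0.0611
grip_force 35.0022
-1.272568569811148 0.03813809249550104
```

Request:
carry_out(
  plan=[
    [[0,-1,0,0,0,0,56],[0,0,0,0,0,0.03,56],[0,0,0,0,0,0.06,56],[0,0,0,0,0,0.06,56],[0,0,0,0,0,0.06,56],[0,0,0,0,0,0.06,56],[0,0,0,0,0,0.03,56],[0,0,0,0,0,0,56],[0,0,0,0,0,0,56]],
  ],
)

```text
time_s: 3.73
ee_pos: [0.498, -0.031, 0.205]
eef_rot: [-3.141, 0.001, 2.41]
force: [-3.4, -4.1, 4.6]
grip_width: 0.0613
grip_force: 35.0
```

```bash
python3 st.py
```

```text
time_s 3.7333
ee_pos [ 0.498 -0.031  0.205]
eef_rot [-3.1409e+00  1.0000e-03  2.4102e+00]
force [-3.4402 -4.0937  4.6279]
moment [-1.0543  0.7064 -0.2403]
grip_width 0.0613
grip_force 34.9997
-0.9741811657337662 0.009659524366725236
```

Request:
carry_out(
  plan=[
    [[0,-0.7,0,0,0,0.03,56],[0,0,0,0,0,0.06,56],[0,0,0,0,0,0.06,56],[0,0,0,0,0,0.06,56],[0,0,0,0,0,0.06,56],[0,0,0,0,0,0.06,56],[0,0,0,0,0,0.06,56],[0,0,0,0,0,0.06,56],[0,0,0,0,0,0.06,56],[0,0,0,0,0,0.06,56],[0,0,0,0,0,0.03,56],[0,0,0,0,0,0.01,56],[0,0,0,0,0,0.01,56],[0,0,0,0,0,0.01,56],[0,0,0,0,0,0.01,56]],
  ],
)

```text
time_s: 4.98
ee_pos: [0.4978, -0.0312, 0.205]
eef_rot: [3.141, 0.001, 1.771]
force: [-0.3, -1.0, 6.2]
grip_width: 0.0616
grip_force: 35.0
```

```bash
python3 st.py
```

```text
time_s 4.9833
ee_pos [ 0.4978 -0.0312  0.205 ]
eef_rot [3.1407e+00 6.0000e-04 1.7713e+00]
force [-0.3332 -1.0329  6.216 ]
moment [-0.5563  0.4032  0.2436]
grip_width 0.0616
grip_force 35.0
-0.3362495995272317 -0.014080043183639646
```

Request:
carry_out(
  plan=[
    [[0,0,0,0,0,0.03,56],[0,0,0,0,0,0.03,56],[0,0,0,0,0,0.03,56],[0,0,0,0,0,0.01,56],[0,0,0,0,0,0.01,56],[0,0,0,0,0,0.01,56],[0,0,0,0,0,0.01,56]],
  ],
)

```text
time_s: 5.57
ee_pos: [0.4978, -0.0311, 0.205]
eef_rot: [3.141, 0.0, 1.641]
force: [0.1, -4.2, 5.0]
grip_width: 0.0616
grip_force: 35.0
```

```bash
cat > m.py <<'E'
from h import *
o=telemetry.get_obs(); print('yaw',o['eef_rot'][2].round(4),'Mz',o['moment'][2].round(3),o['force'].round(1),o['ee_pos'].round(4))
E
python3 m.py;python3 m.py
```

```text
yaw 1.6414 Mz 0.213 [ 0.1 -4.2  5. ] [ 0.4978 -0.0311  0.205 ]
yaw 1.6414 Mz 0.213 [ 0.1 -4.2  5. ] [ 0.4978 -0.0311  0.205 ]
```

Request:
carry_out(
  plan=[
    [[0,0,0,0,0,0.01,56],[0,0,0,0,0,0.01,56],[0,0,0,0,0,0.01,56],[0,0,0,0,0,0.01,56],[0,0,0,0,0,0.01,56]],
  ],
)

```text
time_s: 5.98
ee_pos: [0.4977, -0.0311, 0.205]
eef_rot: [3.141, 0.0, 1.591]
force: [0.2, -2.1, 5.7]
grip_width: 0.0615
grip_force: 35.0
```

```bash
python3 m.py
```

```text
yaw 1.5914 Mz 0.291 [ 0.2 -2.1  5.7] [ 0.4977 -0.0311  0.205 ]
```

Request:
carry_out(
  plan=[
    [[0,0,0,0,0,0.01,56],[0,0,0,0,0,0.01,56],[0,0,0,0,0,0.01,56],[0,0,0,0,0,0.01,56],[0,0,0,0,0,0.01,56]],
  ],
)

```text
time_s: 6.4
ee_pos: [0.4977, -0.0311, 0.205]
eef_rot: [3.141, 0.0, 1.541]
force: [0.8, -1.9, 6.3]
grip_width: 0.0611
grip_force: 35.0
```

```bash
python3 m.py
```

```text
yaw 1.5413 Mz 0.196 [ 0.8 -1.9  6.3] [ 0.4977 -0.0311  0.205 ]
```

Request:
carry_out(
  plan=[
    [[0,0,0,0,0,0.01,56],[0,0,0,0,0,0.01,56],[0,0,0,0,0,0.01,56],[0,0,0,0,0,0.01,56],[0,0,0,0,0,0.01,56]],
  ],
)

```text
time_s: 6.82
ee_pos: [0.4977, -0.0311, 0.205]
eef_rot: [3.141, 0.0, 1.491]
force: [0.6, -3.0, 5.6]
grip_width: 0.0618
grip_force: 35.0
```

```bash
python3 m.py
```

```text
yaw 1.4914 Mz 0.22 [ 0.6 -3.   5.6] [ 0.4977 -0.0311  0.205 ]
```

Request:
carry_out(
  plan=[
    [[0,0,0,0,0,0.01,56],[0,0,0,0,0,0.01,56],[0,0,0,0,0,0.01,56],[0,0,0,0,0,0.01,56]],
  ],
)

```text
time_s: 7.15
ee_pos: [0.4977, -0.0311, 0.205]
eef_rot: [3.141, 0.0, 1.451]
force: [-0.2, -2.4, 6.3]
grip_width: 0.0614
grip_force: 35.0
```

```bash
python3 m.py
```

```text
yaw 1.4514 Mz 0.224 [-0.2 -2.4  6.3] [ 0.4977 -0.0311  0.205 ]
```

Request:
carry_out(
  plan=[
    [[0,0,0,0,0,0.01,56],[0,0,0,0,0,0.01,56],[0,0,0,0,0,0.01,56],[0,0,0,0,0,0.01,56],[0,0,0,0,0,0.01,56]],
  ],
)

```text
time_s: 7.57
ee_pos: [0.4977, -0.0311, 0.205]
eef_rot: [3.141, 0.0, 1.401]
force: [-0.6, -3.0, 5.0]
grip_width: 0.0612
grip_force: 35.0
```

```bash
python3 m.py
```

```text
yaw 1.4013 Mz 0.287 [-0.6 -3.   5. ] [ 0.4977 -0.0311  0.205 ]
```

Request:
carry_out(
  plan=[
    [[0,0,0,0,0,0.01,56],[0,0,0,0,0,0.01,56],[0,0,0,0,0,0.01,56],[0,0,0,0,0,0.01,56]],
  ],
)

```text
time_s: 7.9
ee_pos: [0.4977, -0.0311, 0.205]
eef_rot: [3.141, 0.0, 1.361]
force: [-1.1, -3.1, 5.7]
grip_width: 0.0615
grip_force: 35.0
```

```bash
python3 m.py
```

```text
yaw 1.3613 Mz 0.214 [-1.1 -3.1  5.7] [ 0.4977 -0.0311  0.205 ]
```

Request:
carry_out(
  plan=[
    [[0,0,0,0,0,0.01,56],[0,0,0,0,0,0.01,56],[0,0,0,0,0,0.01,56],[0,0,0,0,0,0.01,56],[0,0,0,0,0,0.01,56]],
  ],
)

```text
time_s: 8.32
ee_pos: [0.4977, -0.0311, 0.205]
eef_rot: [3.141, 0.0, 1.311]
force: [-0.3, -2.1, 6.9]
grip_width: 0.0612
grip_force: 35.0
```

```bash
python3 m.py
```

```text
yaw 1.3113 Mz 0.246 [-0.3 -2.1  6.9] [ 0.4977 -0.0311  0.205 ]
```

Request:
carry_out(
  plan=[
    [[0,0,0,0,0,0.01,56],[0,0,0,0,0,0.01,56],[0,0,0,0,0,0.01,56],[0,0,0,0,0,0.01,56]],
  ],
)

```text
time_s: 8.65
ee_pos: [0.4977, -0.0311, 0.205]
eef_rot: [3.141, 0.0, 1.271]
force: [-1.2, -2.4, 6.6]
grip_width: 0.0614
grip_force: 35.0
```

```bash
python3 m.py
```

```text
yaw 1.2713 Mz 0.25 [-1.2 -2.4  6.6] [ 0.4977 -0.0311  0.205 ]
```

Request:
carry_out(
  plan=[
    [[0,0,0,0,0,0.01,56],[0,0,0,0,0,0.01,56],[0,0,0,0,0,0.01,56],[0,0,0,0,0,0.01,56],[0,0,0,0,0,0.01,56]],
  ],
)

```text
time_s: 9.07
ee_pos: [0.4976, -0.0311, 0.205]
eef_rot: [3.141, 0.0, 1.221]
force: [-1.2, -1.9, 6.4]
grip_width: 0.0613
grip_force: 35.0
```

```bash
python3 m.py
```

```text
yaw 1.2213 Mz 0.222 [-1.2 -1.9  6.4] [ 0.4976 -0.0311  0.205 ]
```

Request:
carry_out(
  plan=[
    [[0,0,0,0,0,0.01,56],[0,0,0,0,0,0.01,56],[0,0,0,0,0,0.01,56],[0,0,0,0,0,0.01,56]],
  ],
)

```text
time_s: 9.4
ee_pos: [0.4977, -0.0311, 0.205]
eef_rot: [3.141, 0.0, 1.181]
force: [-1.3, -2.8, 7.1]
grip_width: 0.0614
grip_force: 35.0
```

```bash
python3 m.py
```

```text
yaw 1.1813 Mz 0.299 [-1.3 -2.8  7.1] [ 0.4977 -0.0311  0.205 ]
```

Request:
carry_out(
  plan=[
    [[0,0,0,0,0,0.01,56],[0,0,0,0,0,0.01,56],[0,0,0,0,0,0.01,56]],
  ],
)

```text
time_s: 9.65
ee_pos: [0.4976, -0.0311, 0.2051]
eef_rot: [3.141, 0.0, 1.152]
force: [-1.6, -2.8, 7.4]
grip_width: 0.0615
grip_force: 35.0
```

```bash
python3 m.py
```

```text
yaw 1.1515 Mz 0.458 [-1.6 -2.8  7.4] [ 0.4976 -0.0311  0.2051]
```

Request:
carry_out(
  plan=[
    [[0,0,0,0,0,0.01,56]],
  ],
)

```text
time_s: 9.73
ee_pos: [0.4976, -0.0311, 0.205]
eef_rot: [3.141, 0.0, 1.141]
force: [-0.5, -2.2, 6.8]
grip_width: 0.0614
grip_force: 35.0
```

```bash
python3 m.py
```

```text
yaw 1.1415 Mz 0.423 [-0.5 -2.2  6.8] [ 0.4976 -0.0311  0.205 ]
```

Request:
carry_out(
  plan=[
    [[0,0,0,0,0,-0.01,56],[0,0,0,0,0,-0.01,56],[0,0,0,0,0,-0.01,56],[0,0,0,0,0,-0.01,56],[0,0,0,0,0,0,56],[0,0,0,0,0,0,56]],
  ],
)

```text
time_s: 10.23
ee_pos: [0.4977, -0.0311, 0.205]
eef_rot: [3.141, -0.0, 1.182]
force: [-0.4, -3.1, 6.3]
grip_width: 0.0613
grip_force: 35.0
```

```bash
python3 m.py
```

```text
yaw 1.1817 Mz 0.171 [-0.4 -3.1  6.3] [ 0.4977 -0.0311  0.205 ]
```

Request:
carry_out(
  plan=[
    [[0,0,0,0,0,0,65],[0,0,0,0,0,0,75],[0,0,0,0,0,0,94],[0,0,0,0,0,0,94],[0,0,0,0,0,0,94],[0,0,0,0,0,0,94],[0,0,-20,0,0,0,94],[0,0,-30,0,0,0,94],[0,0,-30,0,0,0,94],[0,0,-20,0,0,0,94],[0,0,0,0,0,0,94],[0,0,0,0,0,0,94]],
  ],
)

```text
time_s: 11.23
ee_pos: [0.4977, -0.031, 0.3049]
eef_rot: [3.14, -0.0, 1.181]
force: [-0.4, 0.2, -1.4]
grip_width: 0.0941
grip_force: 0.0
```

```bash
python3 - <<'E'
from h import *
import runpy;runpy.run_path('m.py')
snap('wrist','w2');c=load('w2')
P=[.498,-.0305]
q=proj(c,[[*P,.225],[*P,.253]]);print(q)
u,v=map(int,q[0]);x=c['pixels'][v-60:v+60,u-75:u+75];print(u,v)
cv2.imwrite('pics/w2z.png',cv2.resize(x,None,fx=5,fy=5,interpolation=cv2.INTER_CUBIC)[:,:,::-1])
E
```

```text
yaw 1.1808 Mz 0.004 [-0.4  0.2 -1.4] [ 0.4977 -0.031   0.3049]
[[282.31118385 218.72460821]
 [282.37841208 230.98928566]]
282 218
```

View pics/w2z.png

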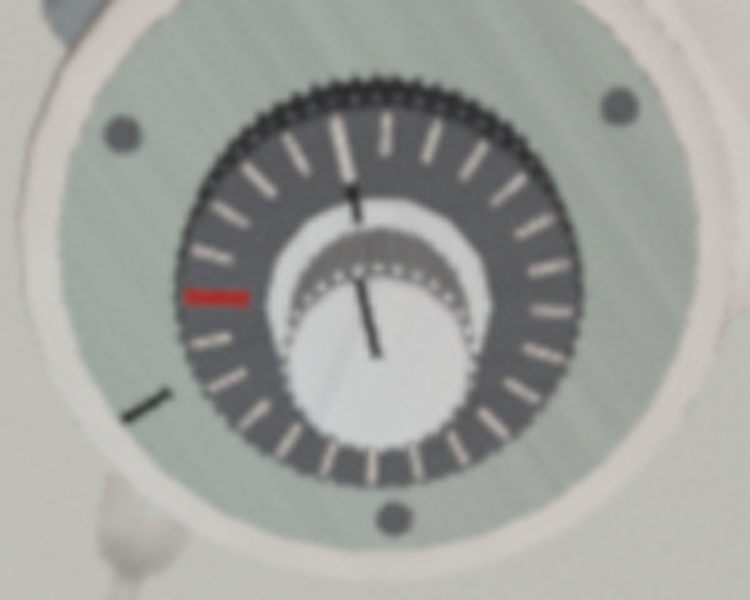

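The collar followed the hand; the pointer is still on zero at (341,135) and the red mark is at (217,297) in the crop. Now for the knob.

Request:
carry_out(
  plan=[
    [[0,0,25,0,0,0,70],[0,0,25,0,0,0,60],[0,0,15,0,0,0,50],[0,0,10,0,0,0,45],[0,0,0,0,0,0,35],[0,0,0,0,0,0,30],[0,0,0,0,0,0,22],[0,0,0,0,0,0,22],[0,0,0,0,0,0,22],[0,0,0,0,0,0,22],[0,0,0,0,0,0,22],[0,0,0,0,0,0,22]],
  ],
  squeeze=25,
)

```text
time_s: 12.28
ee_pos: [0.4977, -0.031, 0.2298]
eef_rot: [3.141, -0.0, 1.181]
force: [0.1, -0.1, 2.5]
grip_width: 0.0256
grip_force: 25.0
```

```bash
python3 st.py
```

```text
time_s 12.2833
ee_pos [ 0.4977 -0.031   0.2298]
eef_rot [ 3.1409e+00 -2.0000e-04  1.1808e+00]
force [ 0.09   -0.0647  2.4644]
moment [-0.1072  0.037  -0.0481]
grip_width 0.0256
grip_force 25.0004
0.2543809079059811 0.0023222523304866627
```

Request:
carry_out(
  plan=[
    [[0,0,0,0,0,-0.02,22],[0,0,0,0,0,-0.04,22],[0,0,0,0,0,-0.07,22],[0,0,0,0,0,-0.07,22],[0,0,0,0,0,-0.07,22],[0,0,0,0,0,-0.07,22],[0,0,0,0,0,-0.07,22],[0,0,0,0,0,-0.07,22],[0,0,0,0,0,-0.07,22],[0,0,0,0,0,-0.07,22],[0,0,0,0,0,-0.07,22],[0,0,0,0,0,-0.07,22],[0,0,0,0,0,-0.07,22],[0,0,0,0,0,-0.07,22],[0,0,0,0,0,-0.07,22],[0,0,0,0,0,-0.07,22],[0,0,0,0,0,-0.07,22],[0,0,0,0,0,-0.07,22],[0,0,0,0,0,-0.07,22],[0,0,0,0,0,-0.03,22]],
  ],
)

```text
time_s: 13.95
ee_pos: [0.4978, -0.0309, 0.2297]
eef_rot: [3.141, 0.001, 2.466]
force: [1.8, 0.5, 1.1]
grip_width: 0.0253
grip_force: 25.0
```

Request:
carry_out(
  plan=[
    [[0,0,0,0,0,-0.02,22],[0,0,0,0,0,-0.009,22],[0,0,0,0,0,0,22],[0,0,0,0,0,0,22],[0,0,0,0,0,0,22]],
  ],
)

```text
time_s: 14.37
ee_pos: [0.4978, -0.031, 0.2297]
eef_rot: [3.141, 0.001, 2.489]
force: [3.1, 1.1, 5.1]
grip_width: 0.0253
grip_force: 25.0
```

```bash
python3 st.py
```

```text
time_s 14.3667
ee_pos [ 0.4978 -0.031   0.2297]
eef_rot [3.1411e+00 7.0000e-04 2.4893e+00]
force [3.1097 1.0862 5.0536]
moment [ 0.1432 -0.5823 -0.0697]
grip_width 0.0253
grip_force 25.0009
-1.0541590512992134 -0.0655787531286478
```

Request:
carry_out(
  plan=[
    [[0,0,0,0,0,0,35],[0,0,0,0,0,0,45],[0,0,0,0,0,0,60],[0,0,0,0,0,0,80],[0,0,-20,0,0,0,94],[0,0,-30,0,0,0,94],[0,0,-30,0,0,0,94],[0,0,-15,0,0,0,94],[0,0,0,0,0,0,94],[0,0,0,0,0,0,94]],
  ],
)

```text
time_s: 15.2
ee_pos: [0.4975, -0.031, 0.3244]
eef_rot: [3.141, 0.0, 2.49]
force: [-0.5, 0.7, -1.2]
grip_width: 0.0884
grip_force: 0.0
```

```bash
python3 - <<'E'
from h import *
import runpy;runpy.run_path('m.py')
snap('wrist','w3');c=load('w3')
P=[.498,-.0305]
q=proj(c,[[*P,.225],[*P,.253]]);print(q)
u,v=map(int,q[0]);x=c['pixels'][v-60:v+60,u-75:u+75];print(u,v)
cv2.imwrite('pics/w3z.png',cv2.resize(x,None,fx=5,fy=5,interpolation=cv2.INTER_CUBIC)[:,:,::-1])
E
```

```text
yaw 2.4898 Mz 0.013 [-0.5  0.7 -1.2] [ 0.4975 -0.031   0.3244]
[[282.32313552 211.50564931]
 [282.28619825 222.18396677]]
282 211
```

View pics/w3z.png

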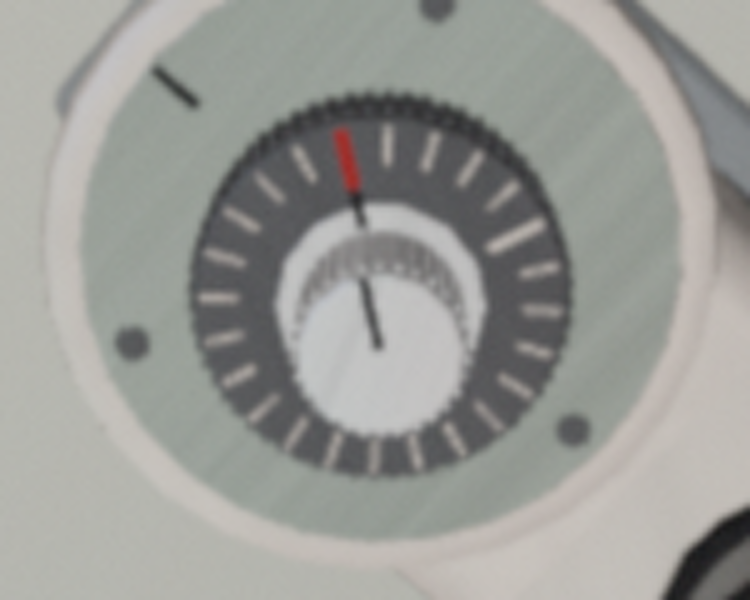

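The pointer at (358,208) lines up with the red mark at (347,160). I'll check numerically that the collar stayed put.

```bash
python3 - <<'E'
from h import *
def A(n,u0,v0,pts):
    c=load(n); w=[onz(c,u0+(x+.5)/5-.5,v0+(y+.5)/5-.5,.225)[:2] for x,y in pts]
    return [np.arctan2(*(p-np.array([.498,-.0303]))[::-1]).round(3) for p in w]
print(A('w2',207,158,[(336,119),(350,180),(185,298),(249,298),(353,203)]))
print(A('w3',207,151,[(542,221),(492,249),(342,129),(354,190),(361,210)]))
E
```

```text
[np.float64(1.395), np.float64(1.394), np.float64(2.717), np.float64(2.7), np.float64(1.413)]
[np.float64(1.407), np.float64(1.389), np.float64(2.695), np.float64(2.704), np.float64(2.679)]
```

```bash
python3 -c "
from h import *
print(ctrl.hand_in())"
```

```text
the job is handed in; nothing more can be done
None
```

I handed the job in at about 15 s: the collar is set where the burrs just touch (about 22 N estimated at the peak, then eased back), the knob's pointer is on the red mark within about 0.02 rad, the collar did not move measurably, and the gripper is clear, though I did not re-photograph the cup, mugs and tins.

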